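Lift the parts basket out of the ultrasonic cleaner and hold it level

ROBOT

A 6-joint arm with a two-finger parallel gripper is mounted at the origin on the work surface. World frame = base frame: x ahead of the robot, y to its left, z up, the work surface at z = 0. Lengths are in m, angles in rad, forces in N, time in s.
With the tool pointing down it reaches from about 0.425 to 0.95 m from the base axis. Payload 3.5 kg.
Tool frame: the origin (TCP) lies on the centre line of the jaws, within the pads' length; the fingertips stand 19 mm ahead of it and the grasp point (between the pads) is the TCP; z points along the fingers, y is the line along which they close (so a half turn about z gives the same grasp; the last joint's range is limited). The gripper opens to 85 mm and grips with 20 to 120 N. Pads are 22 mm wide; open, the fingers measure 114 mm over their backs; the gripper's body (76 mm by 85 mm) begins 54 mm behind the grasp point. The pads swing forward as they close: fully open they stand 13 mm farther back than shut.
Start: joints at [1.19, 0.286, 1.577, -0, 1.279, -0.15], TCP at [0.154, 0.657, 0.25] pointing down, gripper open.
Joint ranges: [-2.77, 2.77], [-0.9, 2.22], [0.21, 2.48], [-1.53, 4.67], [0.24, 2.81], [-2.84, 2.84]. Speed limits (rad/s): [2.79, 2.79, 3.14, 3.14, 3.14, 3.14].

INTERFACE

Orientations are given as a unit quaternion [x, y, z, w].
In Python, from plant import ctrl, imaging gives the robot as it stands. The module is installed in compiled form; this text tells all that it offers.
- The arm moves only by the shell command python3 -m handwheel 'ROWS' [OPENING] [FORCE]. ROWS is JSON, one flat list of numbers, 6 for each row, row after row: the shift along the world's x, y, z in units of 150 mm (1.0 is 150 mm), then the turn, a rotation vector about the world's x, y, z in units of 90 degrees (1.0 is 90 degrees). In form: [tx, ty, tz, rx, ry, rz, tx, ty, tz, rx, ry, rz, ...]. A call has 1 to 5 rows; each row shifts and turns the commanded pose from where the row before left it; what a row does not reach is not made up. A row lasts 1/12 s, in which the tool goes at most 41.7 mm and 7.16 degrees, less where a joint would pass 70% of its speed; a pose out of reach is approached as far as the arm can. A call with a number of a shift or a turn outside -1 to 1 is refused whole. A call with a gripper value outside its range is refused whole. OPENING is the opening, from 0 (shut) to 1 (fully open), set as the call begins (- or left out, the last holds). The fingers move at their own pace and stop on an object; FORCE is the grip in N (left out, the last holds). Time passes only in rows, so rows that do not move let the fingers close. It gives the time, the measured TCP pose, the force, the opening and the grip force at its end, in the units of the state.
- ctrl.get_state(): the state, without advancing time (a new reading comes with each control period).
- imaging.read_camera(name): name is "side" or "top"; returns (picture, depth): 384x512x3 uint8, blue, green, red; 384x512 float32, m along the optical axis (not along the pixel's ray), 0 where there is no reading.
- imaging.get_calibration(name): a dict with "fovy" (degrees; the focal length in pixels is half the picture's height over the tangent of half this angle, whatever the lens; pixels are square), "cx", "cy" (the principal point, pixels), "distortion" ([k1, k2, p1, p2, k3] as OpenCV has them; the pictures are not rectified), "R" (3x3) and "t" (3): a world point X has camera coordinates R X + t. Camera axes: x right, y down, z forward; pixel columns grow to the right and rows downward; lengths in m; the calibration is good to about 2 mm. A picture is of the moment at which its call begins. get_calibration takes no time and is no camera call.
- ctrl.sign_off(): hands the job in; it is judged then, once.
The state is a dict: "time": time; "qpos": joint angles; "dq": joint speeds; "joint_efforts": joint torques, N m; "eef_pos": TCP position; "tcp_rot": TCP orientation; "contact_force": force on the tool from outside, world axes, zero at the start; "wrist_torque": the same for the moment, N m; "opening": opening from 0.0 (shut) to 1.0 (fully open); "finger_force": force on a finger pad.
Only numpy, scipy, OpenCV 4.12 (cv2) and the standard library are available. Lean on these libraries where they do the work, as an engineer would, in place of code of your own. Each camera call takes 0.05 s, during which the arm holds its last target. There are 200 camera calls.

TASK

Swing the folded carry handle of the wire basket up until it snaps home upright while the basket still sits in the ultrasonic cleaner, then lift the basket by that handle straight up out of the tank, without tipping it or losing the parts in it. Finish while still holding it by the handle: steady, level and centred over the tank, its bottom about 5 cm above the cleaner's top, the handle still upright. Leave the phone, the orange multimeter and the metal spool where they lie.

Things in the scene. Friction and masses are not known exactly. Their poses are not given: they have to be found in the camera images.
- cleaner: White ultrasonic cleaner with a blue control panel on its front (-x) face and a steel-edged rectangular tank in its flat top, fixed to the bench. 250 (x) by 200 (y) by 100 mm high; the tank opening is 146 by 116 mm, centred, 70 mm deep and dry. Origin: centre of its underside, at bench height; z up.
- deck (a point): Centre of the tank opening at the height of the cleaner's flat top (100 mm above the bench). Axes as the cleaner's.
- basket: Steel wire basket, 136 (x) by 106 (y) by 40 mm deep, 0.3 to 0.5 kg in all, hung in the tank by a 164 by 134 mm flange, 4 mm thick, lying on the cleaner's top; 5 mm play all round. Origin: centre of its underside, 40 mm below the cleaner's top when seated; z up, axes along the cleaner's to 0.02 rad. Lugs at y = +-55 mm, 38 mm above the cleaner's top, carry the handle.
- handle (a joint): Angle of the basket's folding handle, rad. 0 = folded level towards the basket's -x (control panel) side; it grows as the handle swings up and over about the basket's y axis; 1.571 = upright, at its hard stop. Starts at 0 to 0.5 and stays where left (friction, about 1 N at the grip). From 0.85 on a detent resists with up to 2 or 3 N at the grip, snaps over at about 1.2 and keeps it at the stop.
- handle_grip (a point): Centre of the grip: a blue round sleeve, 12 mm in diameter, 70 mm long, lying along the basket's y, on a steel U-shaped bail 123 mm wide. At joint angle a it lies (-95 cos a, 0, 95 sin a) mm from point handle_hinge in the basket's axes. Folded, its centre is 28 mm above the cleaner's top; upright, 123 mm.
- handle_hinge (a point): Mid-point of the handle's pivot axis, on the basket's centre line 68 mm above its underside (28 mm above the cleaner's top when seated). Axes as the basket's; the pivot axis is y.
- board: Small green circuit board, 62 by 34 mm, 6 mm thick with its chips, 30 g, loose on the basket's floor. Origin: centre of its underside.
- shield: Aluminium cover, 45 by 30 by 8 mm, 30 g, loose on the basket's floor. Origin: centre of its underside.
- phone: White phone with black screen, 145 by 70 by 8 mm, lying on the bench; bystander. Origin: centre of its underside.
- meter: Orange multimeter, 180 by 88 mm, 46 mm high over its dial, lying on the bench; bystander. Origin: centre of its underside.
- spool: Dark metal spool, 54 mm in diameter, 48 mm high, standing; bystander. Origin: centre of its underside.
Mind the look-alikes: they are no part of the job. Leave any purple look-alike of the board alone. Leave any red look-alike of the basket alone.

How it is judged:
By the outcome, as a careful person would: the job done as asked, in the order asked, and still so for the second after the job is handed in, while the arm keeps its last pose, push and grip.
It also fails if it takes over 40 s, if anything falls off the work surface, if the arm or the gripper's body presses on something with over 40 N, if the wrist force passes 120 N, or if a joint passes its speed limit or range.

## Working session

There is one attempt and no reset: what is moved stays moved. The work goes in short steps, Python scripts to look and compute and a shell command to move; the robot and the scene stay as the last step left them, time stands still between calls to the robot, and variables do not carry over. Pictures are saved under pics/ and viewed, at most 10 in all, crops included, and the job is handed in when it is done.

```bash
mkdir -p pics
cat > h.py <<'E'
import numpy as np, cv2
from plant import ctrl, imaging
def K(n):
    c=imaging.get_calibration(n); f=192/np.tan(np.radians(c['fovy'])/2)
    return np.array([[f,0,c['cx']],[0,f,c['cy']],[0,0,1]]),np.array(c['distortion'],float),np.array(c['R']),np.array(c['t'])
def ray(n,uv):
    k,d,R,t=K(n); p=cv2.undistortPoints(np.array(uv,float).reshape(-1,1,2),k,d).reshape(-1,2)
    return -R.T@t, np.c_[p,np.ones(len(p))]
def plane(n,uv,z):
    k,d,R,t=K(n); o,p=ray(n,uv); w=p@R; return o+w*((z-o[2])/w[:,2])[:,None]
def deproj(n,depth):
    v,u=np.mgrid[0:384,0:512]; k,d,R,t=K(n); o,p=ray(n,np.c_[u.ravel(),v.ravel()])
    return ((p*depth.ravel()[:,None]-t)@R).reshape(384,512,3)
def snap(n,name):
    im,dp=imaging.read_camera(n); im=np.array(im); cv2.imwrite(f'pics/{name}.png',im); np.save(f'pics/{name}.npy',dp); return im,np.array(dp)
E
python3 - <<'E'
from h import *
a,_=snap('side','s0'); b,_=snap('top','t0')
cv2.imwrite('pics/both0.png',np.vstack([a,b])[:, :] if 0 else cv2.resize(np.hstack([a,b]),(800,300)))
for n in('side','top'):
    k,d,R,t=K(n); print(n,k[0],-R.T@t,R[2],d)
s=ctrl.get_state(); print(s)
E
```

```text
side [414.84756107   0.         256.77898145] [ 0.17723453 -0.69069226  0.92656928] [ 0.28500764  0.62063495 -0.73046759] [-0.1179469  0.         0.         0.         0.       ]
top [380.73019085   0.         251.09841701] [ 0.28438119 -0.00178504  1.11854213] [ 0.21305948 -0.02530928 -0.97671137] [-0.07121043  0.          0.          0.          0.        ]
{'time': 0.1, 'qpos': array([ 1.18997348e+00,  2.87110812e-01,  1.57803761e+00,  9.69434227e-06,
        1.27859089e+00, -1.50020487e-01]), 'dq': array([ 0.00083729, -0.00235917, -0.00161902,  0.00136626,  0.00019428,
        0.00097607]), 'joint_efforts': array([ 6.30588038e-04, -4.07301199e+01, -2.93698597e+01, -8.34039474e-05,
        3.47433161e-03,  7.01611270e-06]), 'eef_pos': array([0.1541866 , 0.65658556, 0.24905916]), 'tcp_rot': array([ 1.15146533e-01,  9.93347937e-01, -1.03452343e-03, -2.86028605e-04]), 'contact_force': array([0.00676288, 1.27980886, 0.58417836]), 'wrist_torque': array([-0.01478671,  0.02140199,  0.03772645]), 'finger_force': 0.0, 'opening': 0.9961167467515885}
```

View pics/t0.png

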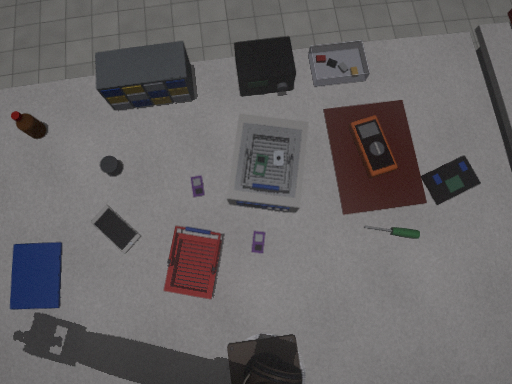

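View pics/s0.png

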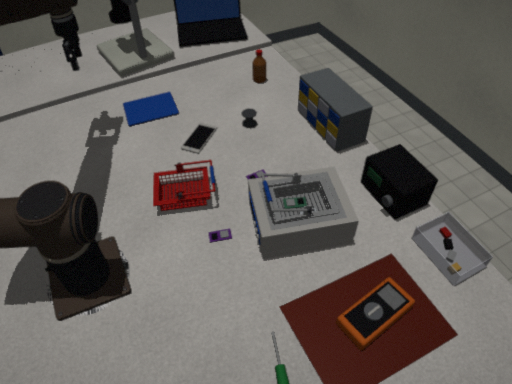

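The top view shows the white cleaner at about (268,163) with its blue grip at (266,188), folded towards the panel. The red look-alike is at (195,262). In the side view the cleaner is at about (302,210), with the grip near (267,190). Next I'll measure these.

```bash
cat > m.py <<'E'
from h import *
from scipy.optimize import least_squares
def blob(im,box):
    x0,y0,x1,y1=box; hsv=cv2.cvtColor(im,cv2.COLOR_BGR2HSV)
    m=cv2.inRange(hsv,(105,120,60),(125,255,255)); z=np.zeros_like(m); z[y0:y1,x0:x1]=m[y0:y1,x0:x1]
    n,l,st,c=cv2.connectedComponentsWithStats(z); return [(st[i],c[i].round(1)) for i in range(1,n) if st[i][4]>15],l
E
python3 - <<'E'
from m import *
for n,f,box in(('top','t0',(225,110,315,215)),('side','s0',(240,160,360,260))):
    im=cv2.imread(f'pics/{f}.png'); dp=np.load(f'pics/{f}.npy'); P=deproj(n,dp)
    bl,l=blob(im,box)
    for i,(s,c) in enumerate(bl): 
        q=P[(l>0)&(np.hypot(np.mgrid[0:384,0:512][1]-c[0],np.mgrid[0:384,0:512][0]-c[1])<3)]
        print(n,s,c,np.median(q,0).round(4))
    # deck top points
    x0,y0,x1,y1=box; m=np.zeros((384,512),bool); m[y0:y1,x0:x1]=1
    hsv=cv2.cvtColor(im,cv2.COLOR_BGR2HSV)
    m&=(abs(P[...,2]-.1)<.012)
    pts=P[m]; r=cv2.minAreaRect(pts[:,:2].astype(np.float32)*1000); print(n,m.sum(),r,np.median(pts[:,2]))
    cv2.imwrite(f'pics/c_{n}.png',cv2.resize(im[y0:y1,x0:x1],None,fx=5,fy=5,interpolation=cv2.INTER_CUBIC))
a=cv2.imread('pics/c_top.png');b=cv2.imread('pics/c_side.png');print(a.shape,b.shape)
b=cv2.resize(b,(350,int(b.shape[0]*350/b.shape[1]))); o=np.zeros((525,800,3),np.uint8); o[:525,:450]=a; o[:b.shape[0],450:]=b; cv2.imwrite('pics/c0.png',o)
E
```

```text
top [253 184  26   6  78] [265.5 186.3] [ 0.4916 -0.064   0.1569]
top 4175 ((579.1298217773438, -87.02790832519531), (200.21536254882812, 251.66680908203125), 75.13399505615234) 0.1005312144647734
side [263 181   9  21  88] [266.9 191.2] [ 0.4905 -0.0681  0.1563]
side [254 212   4  16  18] [255.5 219.8] [ 0.4506 -0.0791  0.0792]
side 4186 ((581.3572998046875, -86.81918334960938), (205.7714080810547, 253.1921844482422), 75.02128601074219) 0.10030819220537307
(525, 450, 3) (500, 600, 3)
```

View pics/c0.png

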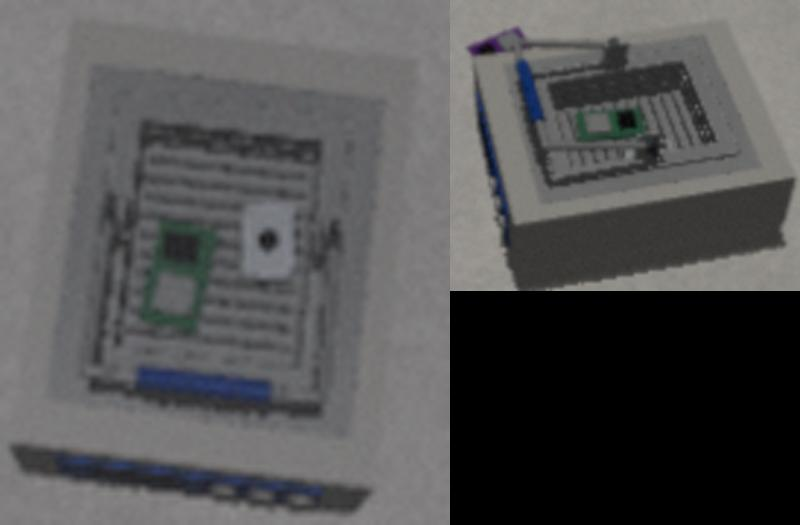

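The crop shows the whole sleeve, with the green board and the aluminium shield on the basket floor. Next I'll triangulate the grip and work out its position in the cleaner's axes.

Run:
```python
from m import *
im=cv2.imread('pics/t0.png');bl,l=blob(im,(225,110,315,200)); ct=bl[0][1]
im2=cv2.imread('pics/s0.png');b2,l2=blob(im2,(258,160,360,260)); cs=b2[0][1]
A=[];B=[]
for n,c in(('top',ct),('side',cs)):
    k,d,R,t=K(n);o,p=ray(n,[c]);w=p[0]@R;w/=np.linalg.norm(w);M=np.eye(3)-np.outer(w,w);A.append(M);B.append(M@o)
g=np.linalg.lstsq(np.vstack(A),np.hstack(B),rcond=None)[0]; print('grip',g,[np.linalg.norm(a@g-b) for a,b in zip(A,B)])
v,u=np.where(l>0); vx,vy,x0,y0=cv2.fitLine(np.c_[u,v].astype(np.float32),cv2.DIST_L2,0,.01,.01).ravel()
q=plane('top',[[x0-12*vx,y0-12*vy],[x0+12*vx,y0+12*vy]],g[2]);e=q[1]-q[0];print('sleeve yaw',np.degrees(np.arctan2(e[1],e[0])),'mid',q.mean(0))
# deck fit: combine
yaw=np.radians(-14.9); ex=np.array([np.cos(yaw),np.sin(yaw)]);ey=np.array([-ex[1],ex[0]])
for n,f,box in(('top','t0',(225,110,315,215)),('side','s0',(240,160,360,260))):
    P=deproj(n,np.load(f'pics/{f}.npy'));x0,y0,x1,y1=box;p=P[y0:y1,x0:x1].reshape(-1,3);d=p[abs(p[:,2]-.1)<.008]
    a,b=d[:,:2]@ex,d[:,:2]@ey; lo=[np.percentile(x,[.3,99.7]) for x in(a,b)]
    m=np.mean(lo,1);c=m[0]*ex+m[1]*ey; print(n,np.diff(lo,axis=1).ravel(),'centre',c,'grip rel',(g[:2]-c)@ex,(g[:2]-c)@ey,(g[2]-.128))
    # lugs: points about z .13-.14
    h=p[(p[:,2]>.125)&(p[:,2]<.145)]; A_=(h[:,:2]-c)@ex;B_=(h[:,:2]-c)@ey; s=(abs(A_)<.02)&(abs(B_)<.07)
    for sg in(1,-1):
        k=s&(B_*sg>0.03); print('lug',sg,k.sum(),A_[k].mean(),B_[k].mean(),h[k,2].max() if k.any() else 0)
```

```text
grip [ 0.49234809 -0.06423211  0.15209983] [np.float64(8.708587518264044e-05), np.float64(8.708587518335936e-05)]
sleeve yaw -105.15113772571016 mid [ 0.49217512 -0.06421129  0.15209983]
top [0.25030633 0.19913016] centre [ 0.57897934 -0.08674418] grip rel -0.08950696095461987 -0.0005206063874046855 0.02409983282447245
lug 1 41 -0.0033870791699990074 0.05928186403554549 0.141595569103652
lug -1 41 -0.003048758228418282 -0.059651613537731754 0.1398804090348104
side [0.25102395 0.2021731 ] centre [ 0.58058867 -0.08715151] grip rel -0.09116691317533321 -0.0005407839326692418 0.02409983282447245
lug 1 50 -0.0030055961348679633 0.05756862965608658 0.13910523067168598
lug -1 57 -0.0006771608857819001 -0.05945336690519601 0.13889822440704602
```

```bash
python3 -m handwheel '[0.1,-0.08,0,0,0,-0.03, 0.2,-0.17,0,0,0,-0.05, 0.2,-0.17,0,0,0,-0.05, 0.2,-0.17,0,0,0,-0.05, 0.2,-0.17,0,0,0,-0.05]' 0.45 20
python3 -m handwheel '[0.2,-0.17,0,0,0,-0.05, 0.2,-0.17,0,0,0,-0.05, 0.2,-0.17,0,0,0,-0.05, 0.2,-0.17,0,0,0,-0.05, 0.2,-0.17,0,0,0,-0.05]'
python3 -m handwheel '[0.03,-0.25,0,0,0,-0.05, 0.03,-0.25,0,0,0,-0.05, 0.03,-0.25,0,0,0,-0.05, 0.03,-0.25,0,0,0,-0.05, 0.03,-0.25,0,0,0,-0.05]'
python3 -m handwheel '[0.03,-0.25,0,0,0,-0.05, 0.03,-0.25,0,0,0,-0.05, 0.03,-0.25,0,0,0,-0.05, 0.03,-0.25,0,0,0,-0.05, 0.03,-0.25,0,0,0,-0.04]'
python3 -m handwheel '[0.02,-0.25,0,0,0,0, 0.02,-0.25,0,0,0,0, 0,-0.1,0,0,0,0, 0,0,0,0,0,0]'
```

```text
time: 0.52
eef_pos: [0.29, 0.5417, 0.2496]
tcp_rot: [0.293, 0.956, -0.001, -0.0]
contact_force: [0.7, 0.4, 1.1]
opening: 0.449
finger_force: 0.0
time: 0.93
eef_pos: [0.4403, 0.4139, 0.2498]
tcp_rot: [0.474, 0.88, -0.0, -0.0]
contact_force: [1.5, 0.7, -0.7]
opening: 0.45
finger_force: 0.0
time: 1.35
eef_pos: [0.4614, 0.2263, 0.2497]
tcp_rot: [0.637, 0.771, -0.0, -0.0]
contact_force: [0.6, -0.7, 0.3]
opening: 0.452
finger_force: 0.0
time: 1.77
eef_pos: [0.4839, 0.0389, 0.25]
tcp_rot: [0.77, 0.638, -0.0, -0.0]
contact_force: [-0.0, -0.1, 0.3]
opening: 0.449
finger_force: 0.0
time: 2.1
eef_pos: [0.4902, -0.0524, 0.2499]
tcp_rot: [0.77, 0.637, -0.0, -0.0]
contact_force: [-0.0, 0.3, 0.1]
opening: 0.449
finger_force: 0.0
```

```bash
python3 -m handwheel '[0.014,-0.079,-0.1,0,0,-0.048, 0,0,-0.15,0,0,0, 0,0,-0.15,0,0,0, 0,0,-0.13,0,0,0, 0,0,-0.12,0,0,0]'
python3 -m handwheel '[0,0,0,0,0,0, 0,0,0,0,0,0]'
python3 - <<'E'
from m import *
im,_=snap('side','s1');print(blob(im,(240,160,300,260))[0])
cv2.imwrite('pics/s1c.png',cv2.resize(im[130:260,220:360],None,fx=4,fy=4,interpolation=cv2.INTER_CUBIC))
E
```

```text
time: 2.52
eef_pos: [0.4917, -0.06, 0.1511]
tcp_rot: [0.792, 0.61, -0.0, -0.001]
contact_force: [-0.6, 0.9, -0.1]
opening: 0.449
finger_force: 0.0
time: 2.68
eef_pos: [0.4916, -0.0601, 0.1518]
tcp_rot: [0.792, 0.61, -0.001, -0.001]
contact_force: [0.8, -0.3, 0.7]
opening: 0.449
finger_force: 0.0
[(array([263, 181,   8,  16,  28], dtype=int32), array([266.6, 189.2]))]
```

View pics/s1c.png

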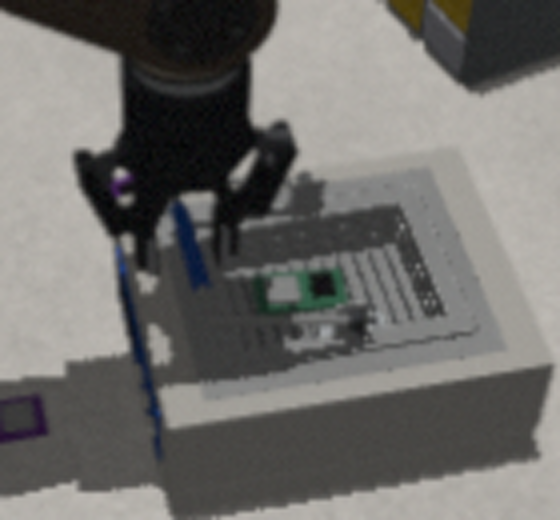

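The sleeve is between the open fingers, at about (185,245) in the crop. I'll centre on it, close lightly, and start the arc.

```bash
python3 -m handwheel '[0.005,-0.027,0,0,0,0, 0,0,0,0,0,0]'
python3 -m handwheel '[0,0,0,0,0,0, 0,0,0,0,0,0, 0,0,0,0,0,0, 0,0,0,0,0,0, 0,0,0,0,0,0]' 0 25
python3 -m handwheel '[0.009,-0.0024,0.03,0,0,0, 0.009,-0.0024,0.03,0,0,0, 0.012,-0.003,0.029,0,0,0, 0.012,-0.003,0.029,0,0,0, 0,0,0,0,0,0]'
```

```text
time: 2.9
eef_pos: [0.4944, -0.0658, 0.1546]
tcp_rot: [0.792, 0.61, 0.001, 0.002]
contact_force: [-0.5, -0.3, 0.5]
opening: 0.452
finger_force: 0.0
time: 3.32
eef_pos: [0.4933, -0.0654, 0.153]
tcp_rot: [0.792, 0.61, 0.0, 0.0]
contact_force: [-0.0, -0.7, 0.4]
opening: 0.127
finger_force: 25.4
time: 3.73
eef_pos: [0.5, -0.067, 0.1715]
tcp_rot: [0.793, 0.61, 0.0, 0.0]
contact_force: [-1.6, 0.2, -0.4]
opening: 0.126
finger_force: 24.9
```

```bash
python3 -m handwheel '[0.0145,-0.004,0.027,0,0,0, 0.0145,-0.004,0.027,0,0,0, 0.0175,-0.0047,0.025,0,0,0, 0.0175,-0.0047,0.025,0,0,0, 0,0,0,0,0,0]'
python3 -m handwheel '[0.0193,-0.0052,0.022,0,0,0, 0.0193,-0.0052,0.022,0,0,0, 0,0,0,0,0,0]'
python3 - <<'E'
from m import *
im,_=snap('side','s2')
cv2.imwrite('pics/s2c.png',cv2.resize(im[130:260,220:360],None,fx=4,fy=4,interpolation=cv2.INTER_CUBIC))
E
```

```text
time: 4.15
eef_pos: [0.5097, -0.0696, 0.1874]
tcp_rot: [0.793, 0.61, 0.0, -0.0]
contact_force: [-3.4, 1.2, 1.1]
opening: 0.125
finger_force: 24.6
time: 4.4
eef_pos: [0.5142, -0.0706, 0.1936]
tcp_rot: [0.793, 0.61, -0.001, -0.002]
contact_force: [-7.3, 3.1, 4.7]
opening: 0.126
finger_force: 24.8
```

View pics/s2c.png

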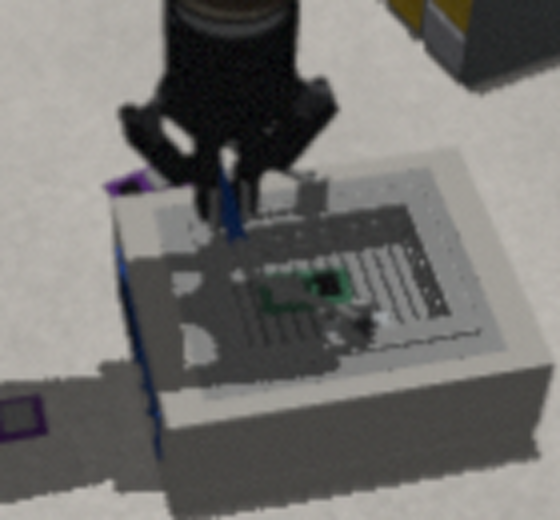

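The handle is at about 0.75 rad, with light inward compression and the basket still seated. I'll continue past the detent.

```bash
python3 -m handwheel '[0.021,-0.0057,0.022,0,0,0, 0.023,-0.0062,0.021,0,0,0, 0.023,-0.0062,0.021,0,0,0, 0,0,0,0,0,0]'
python3 -m handwheel '[0.025,-0.0068,0.018,0,0,0, 0.025,-0.0068,0.018,0,0,0, 0,0,0,0,0,0]'
python3 -m handwheel '[0.026,-0.007,0.016,0,0,0, 0.026,-0.007,0.016,0,0,0, 0,0,0,0,0,0]'
```

```text
time: 4.78
eef_pos: [0.5238, -0.073, 0.2045]
tcp_rot: [0.792, 0.61, -0.002, -0.003]
contact_force: [-10.5, 4.2, 10.1]
opening: 0.128
finger_force: 24.9
time: 5.03
eef_pos: [0.531, -0.075, 0.2111]
tcp_rot: [0.792, 0.61, -0.002, -0.003]
contact_force: [-13.7, 4.4, 14.4]
opening: 0.129
finger_force: 25.1
time: 5.28
eef_pos: [0.5396, -0.0772, 0.2166]
tcp_rot: [0.792, 0.61, -0.001, -0.002]
contact_force: [-13.4, 5.0, 15.1]
opening: 0.13
finger_force: 25.5
```

```bash
python3 -m handwheel '[0.026,-0.007,0.02,0,0,0, 0.026,-0.007,0.018,0,0,0, 0,0,0,0,0,0]'
python3 -m handwheel '[0.026,-0.007,0.012,0,0,0, 0.026,-0.007,0.012,0,0,0, 0,0,0,0,0,0]'
python3 -m handwheel '[0.028,-0.0075,0.008,0,0,0, 0.028,-0.0075,0.008,0,0,0, 0,0,0,0,0,0]'
```

```text
time: 5.53
eef_pos: [0.5486, -0.0796, 0.2215]
tcp_rot: [0.793, 0.61, 0.001, -0.0]
contact_force: [-7.5, 6.0, 7.9]
opening: 0.131
finger_force: 25.2
time: 5.78
eef_pos: [0.5577, -0.0821, 0.2249]
tcp_rot: [0.793, 0.61, 0.002, 0.002]
contact_force: [-1.9, 1.3, 6.6]
opening: 0.125
finger_force: 25.4
time: 6.03
eef_pos: [0.5664, -0.0845, 0.2264]
tcp_rot: [0.793, 0.61, 0.002, 0.002]
contact_force: [1.4, 3.7, 8.4]
opening: 0.13
finger_force: 26.0
```

```bash
python3 -m handwheel '[0.025,-0.0067,0.005,0,0,0, 0.025,-0.0067,0.003,0,0,0, 0,0,0,0,0,0]'
python3 -m handwheel '[0.02,-0.0054,0.001,0,0,0, 0.015,-0.004,0,0,0,0, 0,0,0,0,0,0]'
python3 -m handwheel '[0,0,0,0,0,0, 0,0,0,0,0,0]'
python3 - <<'E'
from m import *
im,_=snap('side','s3');im2,_=snap('top','t3')
a=cv2.resize(im[110:260,220:360],(490,525),interpolation=cv2.INTER_CUBIC);b=cv2.resize(im2[110:215,225:315],(310,362),interpolation=cv2.INTER_CUBIC)
o=np.zeros((525,800,3),np.uint8);o[:,:490]=a;o[:362,490:]=b;cv2.imwrite('pics/c3.png',o)
E
```

```text
time: 6.28
eef_pos: [0.5735, -0.0864, 0.2272]
tcp_rot: [0.793, 0.61, 0.002, 0.001]
contact_force: [0.6, 1.7, 4.8]
opening: 0.128
finger_force: 25.9
time: 6.53
eef_pos: [0.5784, -0.0877, 0.2273]
tcp_rot: [0.793, 0.61, 0.002, 0.001]
contact_force: [-0.1, 2.6, 6.0]
opening: 0.126
finger_force: 26.1
time: 6.7
eef_pos: [0.5784, -0.0877, 0.2273]
tcp_rot: [0.793, 0.61, 0.002, 0.001]
contact_force: [0.2, 3.7, 5.2]
opening: 0.125
finger_force: 26.1
```

View pics/c3.png

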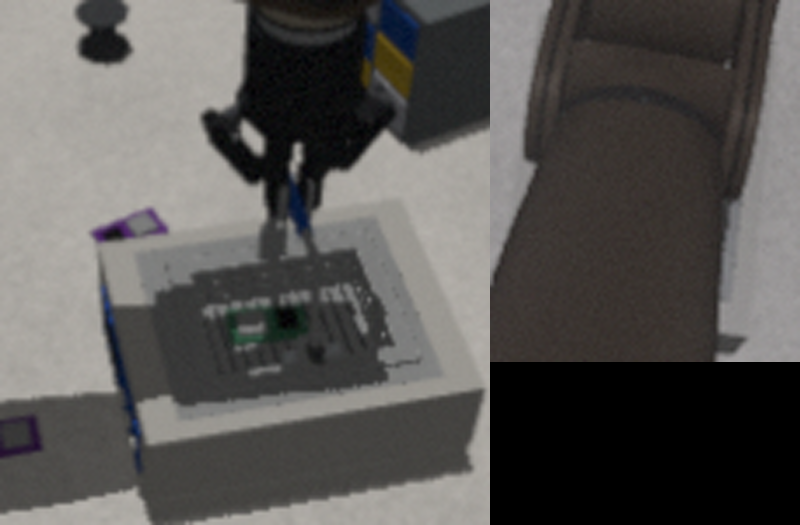

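The handle is nearly upright, with the sleeve at about (298,200) and the basket seated. I'll feel for the hard stop in small steps.

```bash
python3 -m handwheel '[0.01,-0.0027,0,0,0,0, 0,0,0,0,0,0]'
python3 -m handwheel '[0.01,-0.0027,0,0,0,0, 0,0,0,0,0,0]'
```

```text
time: 6.97
eef_pos: [0.5797, -0.0881, 0.2274]
tcp_rot: [0.793, 0.61, 0.002, 0.001]
contact_force: [0.2, 3.4, 6.7]
opening: 0.127
finger_force: 26.2
time: 7.13
eef_pos: [0.581, -0.0884, 0.2274]
tcp_rot: [0.793, 0.61, 0.001, 0.001]
contact_force: [-0.6, 3.3, 7.4]
opening: 0.129
finger_force: 26.2
```

Opening slightly lets the detent seat the handle on its own. Then I'll measure where the sleeve stands.

```bash
python3 -m handwheel '[0,0,0,0,0,0, 0,0,0,0,0,0, 0,0,0,0,0,0, 0,0,0,0,0,0]' 0.4
python3 - <<'E'
from m import *
im,d=snap('side','s4');bl,l=blob(im,(280,120,330,190));P=deproj('side',d)
for s,c in bl: print(s,c)
m=l>0; p=P[m]; p=p[(p[:,2]>.18)&(p[:,2]<.25)]; yaw=np.radians(-15.1);ex=np.array([np.cos(yaw),np.sin(yaw)]);ey=np.array([-ex[1],ex[0]]);C=np.array([.5798,-.087])
a=(p[:,:2]-C)@ex;b=(p[:,:2]-C)@ey; print(len(p),a.mean(),np.percentile(a,[5,50,95]),b.min(),b.max(),np.percentile(p[:,2],[5,50,95]))
g=ctrl.get_state()['eef_pos'];print('tcp rel',(g[:2]-C)@ex,(g[:2]-C)@ey)
cv2.imwrite('pics/c4.png',cv2.resize(im[110:260,220:360],(560,600),interpolation=cv2.INTER_CUBIC))
E
```

```text
time: 7.47
eef_pos: [0.5799, -0.0889, 0.2249]
tcp_rot: [0.793, 0.61, -0.0, 0.0]
contact_force: [0.5, 0.0, 0.3]
opening: 0.399
finger_force: 0.0
14 -3.609391764369064e-05 [-0.00287481 -0.00166633  0.00358955] -0.033125075338306345 0.01593659749253455 [0.22609601 0.22770547 0.22886925]
tcp rel 0.0005799415307609394 -0.0017807253691038084
```

View pics/c4.png

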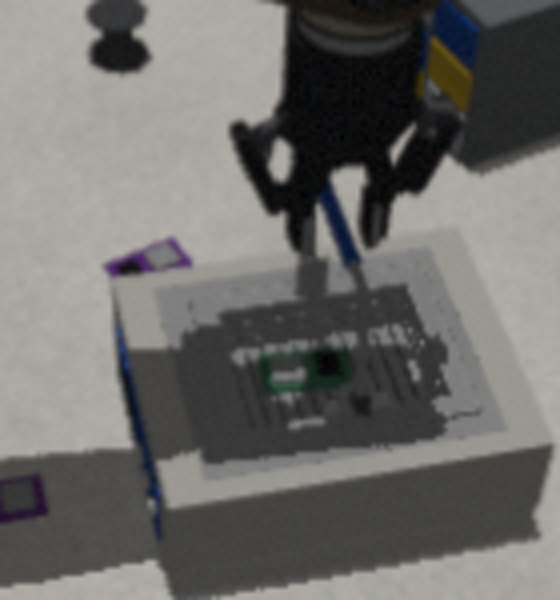

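The sleeve at (338,225) stands upright between the fingers and centred to within about 2 mm. I'll grip firmly and lift slowly.

```bash
python3 -m handwheel '[-0.004,0.005,-0.01,0,0,0, 0,0,0,0,0,0, 0,0,0,0,0,0, 0,0,0,0,0,0, 0,0,0,0,0,0]' 0 45
python3 -m handwheel '[0,0,0.01,0,0,0, 0,0,0.01,0,0,0, 0,0,0.015,0,0,0, 0,0,0.015,0,0,0, 0,0,0,0,0,0]'
python3 - <<'E'
from m import *
im,_=snap('side','s5')
cv2.imwrite('pics/c5.png',cv2.resize(im[110:260,220:360],(560,600),interpolation=cv2.INTER_CUBIC))
E
```

```text
time: 7.93
eef_pos: [0.5793, -0.0879, 0.2237]
tcp_rot: [0.793, 0.61, -0.0, -0.0]
contact_force: [0.7, -0.1, -1.0]
opening: 0.123
finger_force: 43.8
time: 8.35
eef_pos: [0.5795, -0.0879, 0.2319]
tcp_rot: [0.793, 0.61, 0.0, 0.0]
contact_force: [0.2, 0.1, -3.4]
opening: 0.124
finger_force: 43.8
```

View pics/c5.png

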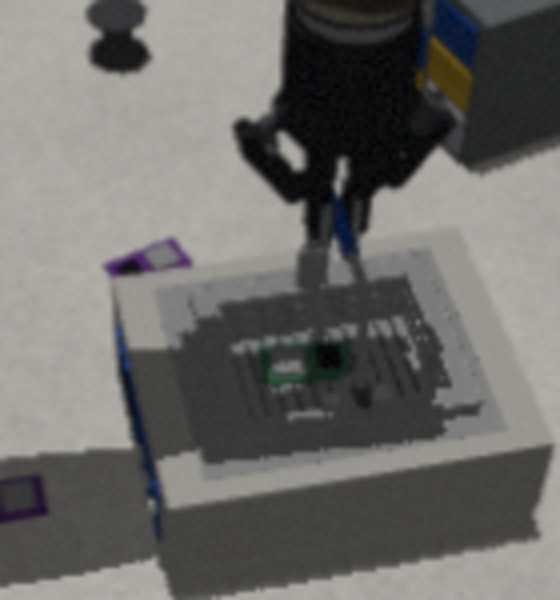

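The basket has come up about 8 mm, carrying its weight (3.4 N). I'll raise the rest straight up.

```bash
python3 -m handwheel '[0,0,0.02,0,0,0, 0,0,0.04,0,0,0, 0,0,0.04,0,0,0, 0,0,0.04,0,0,0, 0,0,0.04,0,0,0]'
python3 -m handwheel '[0,0,0.04,0,0,0, 0,0,0.04,0,0,0, 0,0,0.04,0,0,0, 0,0,0.04,0,0,0, 0,0,0.04,0,0,0]'
python3 -m handwheel '[0,0,0.04,0,0,0, 0,0,0.04,0,0,0, 0,0,0.04,0,0,0, 0,0,0.03,0,0,0, 0,0,0.014,0,0,0]'
python3 -m handwheel '[0,0,0,0,0,0, 0,0,0,0,0,0, 0,0,0,0,0,0, 0,0,0,0,0,0, 0,0,0,0,0,0]'
python3 - <<'E'
from m import *
im,d=snap('side','s6');P=deproj('side',d)
yaw=np.radians(-15.1);ex=np.array([np.cos(yaw),np.sin(yaw)]);ey=np.array([-ex[1],ex[0]]);C=np.array([.5798,-.087])
Q=P[100:230,230:370].reshape(-1,3);U=(Q[:,:2]-C)@ex;V=(Q[:,:2]-C)@ey
m=(Q[:,2]>.178)&(Q[:,2]<.208)&(abs(U)<.11)&(abs(V)<.1); print(m.sum(),'u',U[m].min(),U[m].max(),'v',V[m].min(),V[m].max())
k=m&(Q[:,2]>.186)&(Q[:,2]<.2); A=np.c_[U[k],V[k],np.ones(k.sum())]; print('flange plane slope',np.linalg.lstsq(A,Q[k,2],rcond=None)[0])
cv2.imwrite('pics/c6.png',cv2.resize(im[90:240,220:360],(560,600),interpolation=cv2.INTER_CUBIC))
E
```

```text
time: 8.82
eef_pos: [0.5796, -0.088, 0.2597]
tcp_rot: [0.793, 0.61, 0.0, 0.0]
contact_force: [0.6, 0.9, -3.8]
opening: 0.124
finger_force: 43.8
time: 9.23
eef_pos: [0.5794, -0.0879, 0.2892]
tcp_rot: [0.793, 0.61, 0.0, 0.0]
contact_force: [0.5, -1.0, -4.5]
opening: 0.122
finger_force: 43.8
time: 9.65
eef_pos: [0.5797, -0.088, 0.3143]
tcp_rot: [0.793, 0.61, 0.0, 0.001]
contact_force: [1.0, 0.5, -4.5]
opening: 0.125
finger_force: 43.8
time: 10.07
eef_pos: [0.5793, -0.0878, 0.3127]
tcp_rot: [0.793, 0.61, -0.0, -0.0]
contact_force: [0.6, -0.4, -4.3]
opening: 0.116
finger_force: 43.8
1162 u -0.07771509743073043 0.08852749607179551 v -0.06857038922434004 0.07044062150175324
flange plane slope [-0.00218253  0.00110527  0.19277685]
```

View pics/c6.png

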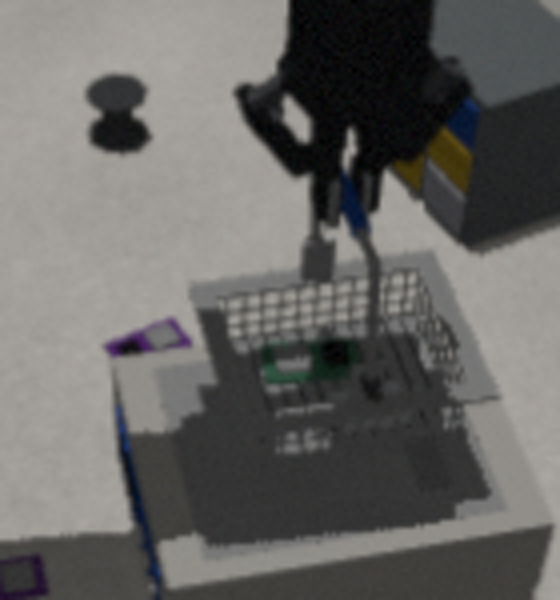

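The basket hangs level and clear, with the board in it. I'll check centring and the bail's uprightness more closely.

Run:
```python
from m import *
d=np.load('pics/s6.npy');P=deproj('side',d)
yaw=np.radians(-15.1);ex=np.array([np.cos(yaw),np.sin(yaw)]);ey=np.array([-ex[1],ex[0]]);C=np.array([.5798,-.087])
Q=P[80:240,220:380].reshape(-1,3);U=(Q[:,:2]-C)@ex;V=(Q[:,:2]-C)@ey;Z=Q[:,2]
f=abs(Z-.194)<.004
for lo in np.arange(-.065,.07,.01):
    k=f&(abs(V-lo)<.005)&(abs(U)<.11)
    if k.sum()>5: print('v%.3f'%lo,k.sum(),U[k].min().round(4),U[k].max().round(4))
for sg in(-1,1):
    k=(abs(V-sg*.06)<.012)&(Z>.225)&(Z<.3)&(abs(U)<.03)
    print('arm',sg,k.sum(),np.c_[U[k],V[k],Z[k]][np.argsort(Z[k])][::3].round(4).tolist())
k=(abs(Z-.1)<.006)&(abs(V+.09)<.008);print('deck',U[k].min(),U[k].max())
```

```text
v-0.065 176 -0.0767 0.0852
v-0.055 190 -0.0766 0.0878
v-0.045 42 -0.0772 0.0864
v-0.035 39 -0.077 0.0869
v-0.025 43 -0.0773 0.087
v-0.015 40 -0.0772 0.0868
v-0.005 39 -0.076 0.0866
v0.005 37 -0.0771 0.0867
v0.015 39 -0.0772 0.0853
v0.025 33 -0.0775 0.0865
v0.035 40 -0.0776 0.0856
v0.045 35 -0.0771 0.0854
v0.055 161 -0.0777 0.0871
v0.065 106 -0.0768 0.0861
arm -1 78 [[0.0102, -0.0571, 0.2257], [-0.0038, -0.0551, 0.2267], [0.015, -0.0568, 0.2278], [0.0033, -0.0632, 0.2302], [0.0049, -0.0647, 0.2347], [0.0052, -0.0631, 0.2363], [0.005, -0.063, 0.2396], [0.0046, -0.0633, 0.2433], [0.0006, -0.0597, 0.2471], [0.0034, -0.0656, 0.2491], [0.0021, -0.0613, 0.2516], [-0.0005, -0.0612, 0.2553], [-0.0004, -0.0602, 0.2575], [0.0059, -0.0617, 0.2609], [0.0055, -0.062, 0.2645], [0.0052, -0.0623, 0.268], [0.0003, -0.0627, 0.2694], [0.0018, -0.0641, 0.2736], [-0.0005, -0.0635, 0.2766], [0.0038, -0.0637, 0.279], [0.0009, -0.0646, 0.2836], [-0.001, -0.0626, 0.2852], [0.001, -0.063, 0.2883], [0.0037, -0.0607, 0.2917], [0.0002, -0.0638, 0.2953], [0.0001, -0.0633, 0.2978]]
arm 1 17 [[0.0095, 0.0573, 0.225], [0.0009, 0.0543, 0.2259], [-0.0046, 0.0534, 0.2277], [0.0019, 0.0593, 0.2314], [0.0019, 0.0598, 0.2343], [0.0016, 0.0601, 0.2407]]
deck -0.12497176698816168 0.12487007662484992
```

The flange edges run from u = −77 to +87 mm, so the basket's centre sits about 5 mm ahead of the grip. The bail therefore leans about 0.05 rad short of its stop: the basket slid when I pushed. To fix it, I'll reseat the basket and push the handle fully home against the tank wall.

```bash
python3 -m handwheel '[-0.01,0.0026,0,0,0,0, -0.01,0.0026,0,0,0,0, 0,0,-0.02,0,0,0, 0,0,-0.04,0,0,0, 0,0,-0.04,0,0,0]'
python3 -m handwheel '[0,0,-0.04,0,0,0, 0,0,-0.04,0,0,0, 0,0,-0.04,0,0,0, 0,0,-0.04,0,0,0, 0,0,-0.04,0,0,0]'
python3 -m handwheel '[0,0,-0.04,0,0,0, 0,0,-0.04,0,0,0, 0,0,-0.04,0,0,0, 0,0,-0.04,0,0,0, 0,0,-0.03,0,0,0]'
python3 -m handwheel '[0,0,-0.025,0,0,0, 0,0,-0.02,0,0,0, 0,0,-0.02,0,0,0, 0,0,-0.01,0,0,0, 0,0,0,0,0,0]'
```

```text
time: 10.53
eef_pos: [0.5764, -0.0871, 0.2978]
tcp_rot: [0.793, 0.61, 0.0, 0.0]
contact_force: [-1.2, 0.4, -4.5]
opening: 0.119
finger_force: 43.8
time: 10.95
eef_pos: [0.5764, -0.0871, 0.2674]
tcp_rot: [0.793, 0.61, -0.0, -0.0]
contact_force: [0.0, -0.7, -4.4]
opening: 0.12
finger_force: 43.8
time: 11.37
eef_pos: [0.5762, -0.087, 0.2388]
tcp_rot: [0.793, 0.61, -0.0, -0.0]
contact_force: [-1.6, 0.2, -4.8]
opening: 0.121
finger_force: 43.8
time: 11.78
eef_pos: [0.5763, -0.0871, 0.228]
tcp_rot: [0.793, 0.61, -0.0, -0.0]
contact_force: [-0.5, 0.7, -3.9]
opening: 0.12
finger_force: 43.8
```

```bash
python3 -m handwheel '[0,0,-0.012,0,0,0, 0,0,-0.012,0,0,0, 0,0,-0.008,0,0,0, 0,0,0,0,0,0]'
python3 -m handwheel '[0,0,-0.006,0,0,0, 0,0,0,0,0,0]'
```

```text
time: 12.12
eef_pos: [0.5765, -0.0871, 0.2237]
tcp_rot: [0.793, 0.61, 0.0, 0.0]
contact_force: [0.0, 0.0, -2.9]
opening: 0.124
finger_force: 43.9
time: 12.28
eef_pos: [0.5768, -0.0872, 0.2237]
tcp_rot: [0.793, 0.61, 0.0, 0.0]
contact_force: [-0.9, 0.4, -1.6]
opening: 0.124
finger_force: 44.2
```

```bash
python3 -m handwheel '[0,0,-0.007,0,0,0, 0,0,-0.007,0,0,0, 0,0,0,0,0,0]'
python3 -m handwheel '[0.013,-0.0035,0,0,0,0, 0.013,-0.0035,0,0,0,0, 0,0,0,0,0,0]'
python3 -m handwheel '[0.01,-0.0027,0,0,0,0, 0,0,0,0,0,0]'
python3 -m handwheel '[0.01,-0.0027,0,0,0,0, 0,0,0,0,0,0]'
```

```text
time: 12.53
eef_pos: [0.5777, -0.0875, 0.2237]
tcp_rot: [0.792, 0.61, 0.001, 0.002]
contact_force: [-1.9, 0.6, 6.2]
opening: 0.122
finger_force: 44.8
time: 12.78
eef_pos: [0.5812, -0.0884, 0.2237]
tcp_rot: [0.792, 0.61, 0.001, 0.001]
contact_force: [-3.3, 1.0, 6.9]
opening: 0.121
finger_force: 44.9
time: 12.95
eef_pos: [0.5817, -0.0885, 0.2237]
tcp_rot: [0.792, 0.61, -0.0, -0.0]
contact_force: [-5.7, 1.1, 9.5]
opening: 0.121
finger_force: 45.1
time: 13.12
eef_pos: [0.5828, -0.0888, 0.2237]
tcp_rot: [0.792, 0.61, -0.001, -0.001]
contact_force: [-7.6, 2.0, 9.7]
opening: 0.122
finger_force: 45.2
```

```bash
cat > arm.py <<'E'
from m import *
import sys
def arm(tag,z0,n=3):
    yaw=np.radians(-15.1);ex=np.array([np.cos(yaw),np.sin(yaw)]);ey=np.array([-ex[1],ex[0]]);C=np.array([.5798,-.087]);A=[]
    for i in range(n):
        im,d=snap('side',f'{tag}{i}');Q=deproj('side',d)[60:260,220:380].reshape(-1,3);U=(Q[:,:2]-C)@ex;V=(Q[:,:2]-C)@ey;Z=Q[:,2]-z0
        k=(abs(V+.062)<.006)&(Z>.040)&(Z<.115)&(abs(U)<.02);A.append(np.c_[U[k],Z[k]])
    A=np.vstack(A); p=cv2.fitLine(A.astype(np.float32),cv2.DIST_HUBER,0,.001,.001).ravel(); s=p[0]/p[1]
    g=np.array(ctrl.get_state()['eef_pos']);print(len(A),'lean du/dz',s,'u at hinge',p[2]+s*(.028-p[3]),'u at grip',p[2]+s*(.123-p[3]),'tcp u,v',(g[:2]-C)@ex,(g[:2]-C)@ey)
if __name__=='__main__': arm(sys.argv[1],float(sys.argv[2]))
E
python3 arm.py a .100
python3 - <<'E'
from m import *
d=np.load('pics/s6.npy');yaw=np.radians(-15.1);ex=np.array([np.cos(yaw),np.sin(yaw)]);ey=np.array([-ex[1],ex[0]]);C=np.array([.5798,-.087])
Q=deproj('side',d)[60:260,220:380].reshape(-1,3);U=(Q[:,:2]-C)@ex;V=(Q[:,:2]-C)@ey;Z=Q[:,2]-.19
k=(abs(V+.062)<.006)&(Z>.040)&(Z<.115)&(abs(U)<.02);p=cv2.fitLine(np.c_[U[k],Z[k]].astype(np.float32),cv2.DIST_HUBER,0,.001,.001).ravel();s=p[0]/p[1];print('before',k.sum(),s,p[2]+s*(.028-p[3]),p[2]+s*(.123-p[3]))
E
```

```text
182 lean du/dz 0.007923367 u at hinge 0.0019074145 u at grip 0.0026601343 tcp u,v 0.003361393657354852 -0.0009612125571855125
before 74 -0.04382452 0.0040586586 -0.000104670995
```

Now the bail is upright: the lean was −0.044 and is now about 0, with the stop and wall felt at 7.6 N. I'll release to relax, re-centre on the sleeve and re-grip.

```bash
python3 -m handwheel '[0,0,0,0,0,0, 0,0,0,0,0,0, 0,0,0,0,0,0]' 0.3
```

```text
time: 13.52
eef_pos: [0.5837, -0.0891, 0.2209]
tcp_rot: [0.793, 0.61, 0.0, 0.001]
contact_force: [-0.0, -0.4, 0.3]
opening: 0.302
finger_force: 0.0
```

```bash
python3 -m handwheel '[0,0,0.017,0,0,0, 0,0,0,0,0,0, 0,0,0,0,0,0]'
python3 -m handwheel '[0,0,0,0,0,0, 0,0,0,0,0,0, 0,0,0,0,0,0, 0,0,0,0,0,0, 0,0,0,0,0,0]' 0 45
python3 arm.py b .100
```

```text
time: 13.77
eef_pos: [0.5835, -0.089, 0.2232]
tcp_rot: [0.793, 0.61, 0.0, 0.0]
contact_force: [0.2, -0.0, 0.1]
opening: 0.298
finger_force: 0.0
time: 14.18
eef_pos: [0.583, -0.0889, 0.2231]
tcp_rot: [0.793, 0.61, -0.0, -0.0]
contact_force: [-1.3, 1.0, 0.7]
opening: 0.124
finger_force: 43.8
185 lean du/dz 0.0020874334 u at hinge 0.0024631375 u at grip 0.0026614435 tcp u,v 0.003586975055610632 -0.0009592076729572716
```

```bash
python3 -m handwheel '[0,0,0.01,0,0,0, 0,0,0.015,0,0,0, 0,0,0.02,0,0,0, 0,0,0.03,0,0,0, 0,0,0.03,0,0,0]'
python3 -m handwheel '[0,0,0.03,0,0,0, 0,0,0.035,0,0,0, 0,0,0.035,0,0,0, 0,0,0.035,0,0,0, 0,0,0.035,0,0,0]'
python3 -m handwheel '[0,0,0.035,0,0,0, 0,0,0.035,0,0,0, 0,0,0.035,0,0,0, 0,0,0.035,0,0,0, 0,0,0.035,0,0,0]'
python3 -m handwheel '[0,0,0.035,0,0,0, 0,0,0.035,0,0,0, 0,0,0.035,0,0,0, 0,0,0.03,0,0,0, 0,0,0.018,0,0,0]'
python3 -m handwheel '[-0.005,0.003,0,0,0,0, -0.007,0.004,0,0,0,0, -0.006,0.003,0,0,0,0, 0,0,0,0,0,0, 0,0,0,0,0,0]'
python3 -m handwheel '[0,0,0,0,0,0, 0,0,0,0,0,0, 0,0,0,0,0,0, 0,0,0,0,0,0, 0,0,0,0,0,0]'
python3 arm.py c .190
python3 - <<'E'
from m import *
d=np.load('pics/c0.npy');im=cv2.imread('pics/c0.png');yaw=np.radians(-15.1);ex=np.array([np.cos(yaw),np.sin(yaw)]);ey=np.array([-ex[1],ex[0]]);C=np.array([.5798,-.087])
Q=deproj('side',d)[60:240,220:380].reshape(-1,3);U=(Q[:,:2]-C)@ex;V=(Q[:,:2]-C)@ey;Z=Q[:,2]
f=(abs(Z-.194)<.01)&(abs(U)<.11)&(abs(V)<.09);print('u',np.percentile(U[f],[.5,99.5]),'v',np.percentile(V[f],[.5,99.5]))
f&=(abs(U)>.07)|(abs(V)>.055)
print('plane',np.linalg.lstsq(np.c_[U[f],V[f],np.ones(f.sum())],Z[f],rcond=None)[0])
cv2.imwrite('pics/c7.png',cv2.resize(im[80:240,210:370],(600,600),interpolation=cv2.INTER_CUBIC))
E
```

```text
time: 14.75
eef_pos: [0.5832, -0.0889, 0.2387]
tcp_rot: [0.793, 0.61, -0.0, -0.0]
contact_force: [-0.0, -0.5, -4.2]
opening: 0.122
finger_force: 43.7
time: 15.17
eef_pos: [0.5834, -0.089, 0.2652]
tcp_rot: [0.793, 0.61, 0.0, 0.0]
contact_force: [0.1, -0.1, -4.4]
opening: 0.119
finger_force: 43.7
time: 15.58
eef_pos: [0.5833, -0.0889, 0.2912]
tcp_rot: [0.793, 0.61, -0.0, -0.0]
contact_force: [-0.4, 0.4, -4.1]
opening: 0.123
finger_force: 43.7
time: 16.0
eef_pos: [0.5835, -0.089, 0.3146]
tcp_rot: [0.793, 0.61, 0.0, 0.0]
contact_force: [-0.3, -0.1, -5.2]
opening: 0.124
finger_force: 43.8
time: 16.42
eef_pos: [0.5804, -0.0874, 0.3132]
tcp_rot: [0.792, 0.61, -0.0, -0.0]
contact_force: [0.2, -0.5, -5.2]
opening: 0.119
finger_force: 43.8
time: 16.83
eef_pos: [0.5806, -0.0875, 0.3136]
tcp_rot: [0.793, 0.61, -0.0, 0.0]
contact_force: [0.3, -0.7, -4.0]
opening: 0.119
finger_force: 43.8
222 lean du/dz 0.0034509597 u at hinge -0.00018775833 u at grip 0.00014008286 tcp u,v 0.0009018834473096724 -0.0002319815223121267
u [-0.08140467  0.08334429] v [-0.06671824  0.06841871]
plane [-1.80157765e-04  3.90700915e-03  1.94353439e-01]
```

View pics/c7.png

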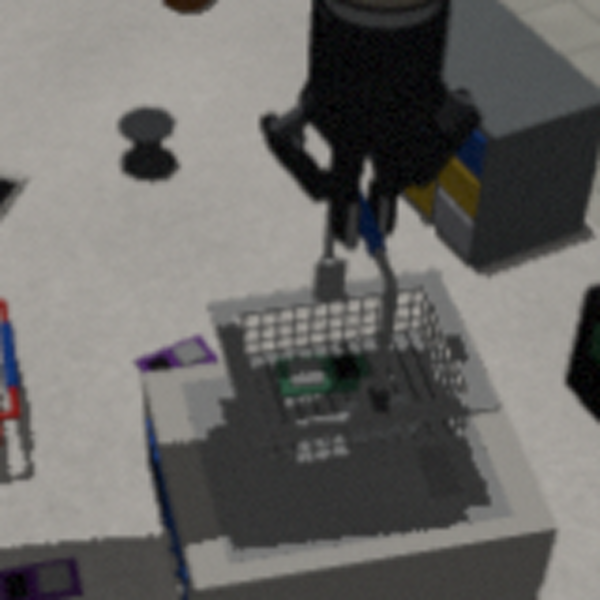

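The basket now measures centred to about 1 mm and level to 0.004 rad. Its flange is at z = 0.194, so its bottom is 50 mm above the deck, and the bail is upright. The board is visible inside at (315,375), and the arm is steady.

```bash
python3 -c "
from plant import ctrl
print(ctrl.sign_off())"
```

```text
the job is handed in; nothing more can be done
None
```

I handed the job in with the gripper holding the basket by its upright handle, steady, level to about 0.004 rad, centred to about 1 mm and 50 mm above the cleaner's top; on the first lift the handle was about 0.05 rad short of its stop, so I reseated the basket, pushed it home and lifted again, and in the last view I could see the board but not the shield.

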